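Put the washboard away in its slotted holder

ROBOT

A 6-joint arm with a two-finger parallel gripper is mounted at the origin on the work surface. World frame = base frame: x ahead of the robot, y to its left, z up, the work surface at z = 0. Lengths are in m, angles in rad, forces in N, time in s.
With the tool pointing down it reaches from about 0.3 to 0.75 m from the base axis. Payload 8.5 kg.
Tool frame: the origin (TCP) lies between the finger pads; the fingertips stand env.nose_length ahead of it and the grasp point (between the pads) lies 2 mm behind it (env.nose_length is the distance from the TCP to the fingertips, in m); z points along the fingers, y is the line along which they close (so a half turn about z gives the same grasp; the last joint's range is limited). The gripper opens to 85 mm and grips with 20 to 120 N. Pads are 22 mm wide; open, the fingers measure 114 mm over their backs; the gripper's body (76 mm by 85 mm) begins 54 mm behind the grasp point. The pads swing forward as they close: fully open they stand 13 mm farther back than shut.
Start: joints at [-1.471, 0.381, 1.297, -0, 1.464, -0.215], TCP at [0.17, -0.523, 0.248] pointing down, gripper open.
Joint ranges: [-3.11, 3.11], [-0.89, 2.33], [0.22, 2.48], [-1.42, 4.56], [0.17, 2.85], [-2.88, 2.88]. Speed limits (rad/s): [2.39, 2.39, 3.14, 3.14, 3.14, 3.14].

INTERFACE

Orientations are given as a unit quaternion [x, y, z, w].
In Python, from plant import env gives the robot as it stands. The module is installed in compiled form; this text tells all that it offers.
- The arm moves only by the tool carry_out, never from a script. Its argument "motion" is a list of rows, each an object of numbers: "wx", "wy", "wz": the turn, a rotation vector about the tool's x, y, z scaled (see below); "dx", "dy", "dz": the shift along the tool's x, y, z scaled (see below); "hand": the opening, from 0 (shut) to 1 (fully open). In form: [{"wx": .., "wy": .., "wz": .., "dx": .., "dy": .., "dz": .., "hand": ..}, ...]. A call has 1 to 20 rows; each row is the pose to reach, as a shift and turn from the pose commanded when the call began, along the tool's axes at that moment; what a row does not reach only later rows make up. The controller multiplies each number of a shift by 15 cm and each number of a turn by pi/2 rad. A row lasts 1/10 s, in which the tool goes at most 50 mm and 8.59 degrees, less where a joint would pass 70% of its speed; a pose out of reach is approached as far as the arm can. A call with a number of a shift or a turn outside -1 to 1 is refused whole. A call with a gripper value outside its range is refused whole. The fingers move at their own pace and stop on an object; the grip force is fixed at half the most. Time passes only in rows, so rows that repeat a pose let the fingers close. It gives the time, the measured TCP pose, the force, the opening and the grip force at its end, in the units of the state.
- env.get_obs(): the state, without advancing time (a new reading comes with each control period).
- env.snapshot(name): name is "scene" or "top" or "wrist"; returns a dict with "img" (420x560x3 uint8, blue, green, red), "fx", "fy", "cx", "cy" (pixels), "rvec" (rotation vector, rad) and "tvec" (3), from world to camera coordinates, as OpenCV has them. Camera axes: x right, y down, z forward; pixel columns grow to the right and rows downward; lengths in m; the calibration is good to about 2 mm. A picture is of the moment at which its call begins. There is no depth.
- env.close_job(): hands the job in; it is judged then, once.
The state is a dict: "t": time; "q": joint angles; "qd": joint speeds; "tau": joint torques, N m; "eef_pos": TCP position; "ee_rot": TCP orientation; "contact_force": force on the tool from outside, world axes, zero at the start; "ft_torque": the same for the moment, N m; "width": finger opening in m; "grip_force": force on a finger pad.
Only numpy, scipy, OpenCV 4.12 (cv2) and the standard library are available. Lean on these libraries where they do the work, as an engineer would, in place of code of your own. Each camera call takes 0.05 s, during which the arm holds its last target. There are 200 camera calls.

TASK

The ribbed washboard has dripped dry: take it from the drip stand and put it away in the slotted holder. Bring its foot into the mouth of the slot while the board still leans as it did in the stand, then straighten it and let it down until it stands upright on the bottom of the slot, and let go. Leave the smooth plate beside it where it is.

Things in the scene. Friction and masses are not known exactly. Their poses are not given: they have to be found in the camera images.
- washboard_center (a point): Centre (half-way up, mid thickness) of the ribbed washboard: rigid white plastic, 90 mm wide, 150 tall, 10 thick, 0.13 kg; horizontal ribs, plain 44 mm band at its top. The taller of two white boards in the aluminium drip stand. Axes: z from foot to top, y along the width, x through the thickness. At the start it leans 20 degrees, top towards the robot's side; nothing is fastened: it lifts out along its z.
- washboard_foot (a point): Middle of the washboard's foot (lower edge), 75 mm below its centre along the board; same axes. In the stand the foot stands on a sloping seat with a 6 mm lip, and rails behind the board reach 75 mm up it from the foot; the upper 75 mm is free on both faces.
- holder: Grey plastic holder, fixed, 110 x 150 mm, 62 high. Origin: centre of the underside, z up. One straight slot along its y axis, centred on the origin: mouth at the top (62 mm up) 39 mm wide along x, 45 degree chamfers down to a 15 mm throat at 50 mm up, flat bottom 12 mm up, 116 mm long between end walls. The board may face either way.
- plate_center (a point): Centre of the smooth plate in the same drip stand, 130 mm beside the washboard (either side), centre to centre: white plastic, no ribs, 90 mm wide, 110 tall, 10 thick. Axes as for the washboard. It stays where it is.
Mind the look-alikes: they are no part of the job. What is shaped like the part that bears washboard_center but green or yellow is not meant.

How it is judged:
By the outcome, as a careful person would: the job done as asked, in the order asked, and still so for the second after the job is handed in, with the robot touching nothing.
It also fails if it takes over 51 s, if anything falls off the work surface, if the arm or the gripper's body presses on something with over 40 N, if the wrist force passes 120 N, or if a joint passes its speed limit or range.

## Working session

There is one attempt and no reset: what is moved stays moved. The work goes in short steps, Python scripts to look and compute and a tool call to move; the robot and the scene stay as the last step left them, time stands still between calls to the robot, and variables do not carry over. Pictures are saved under pics/ and viewed, at most 10 in all, crops included, and the job is handed in when it is done.

Besides the shell and the picture viewer there is one more tool, called after "Call:" as name(argument=value, ...) on one line, values as JSON. carry_out: Moves the arm, as the interface text tells. Its arguments: {"type":"object","properties":{"motion":{"type":"array","items":{"type":"object","properties":{"wx":{"type":"number","minimum":-1,"maximum":1},"wy":{"type":"number","minimum":-1,"maximum":1},"wz":{"type":"number","minimum":-1,"maximum":1},"dx":{"type":"number","minimum":-1,"maximum":1},"dy":{"type":"number","minimum":-1,"maximum":1},"dz":{"type":"number","minimum":-1,"maximum":1},"hand":{"type":"number"}}}}},"required":["motion"]}

```bash
mkdir -p pics; python3 - <<'E'
from plant import env
import cv2,numpy as np,pickle
S={}
for n in("scene","top"):
    s=env.snapshot(n);S[n]=s;print(n,s['fx'],s['fy'],s['cx'],s['cy'],(-cv2.Rodrigues(s['rvec'])[0].T@np.array(s['tvec']).reshape(3)).round(3))
pickle.dump(S,open('s0.pkl','wb'))
cv2.imwrite('pics/scene.png',S['scene']['img']);cv2.imwrite('pics/top.png',S['top']['img'])
o=env.get_obs();print(o,env.nose_length)
E
```

```text
scene 451.7316485634602 451.7316485634602 277.7309164034123 214.83821614538604 [ 1.048 -0.536  0.869]
top 479.7271820955129 479.7271820955129 286.94911114495676 209.79541086012955 [ 0.401 -0.062  1.178]
{'t': 0.1, 'q': array([-1.47127802e+00,  3.81163556e-01,  1.29815712e+00, -1.14939646e-05,
        1.46361125e+00, -2.15298581e-01]), 'qd': array([ 2.76424890e-04, -5.65009823e-05, -2.20918129e-03,  1.28493356e-03,
        3.67152337e-05,  6.71532712e-04]), 'tau': array([ 3.63069055e-03, -4.49223018e+01, -2.31655616e+01, -1.76603780e-04,
        3.66213470e-03, -3.54209044e-05]), 'eef_pos': array([ 0.17027498, -0.52272855,  0.24776414]), 'ee_rot': array([ 9.87636532e-01,  1.56759794e-01,  3.30398001e-05, -6.68847321e-04]), 'contact_force': array([-0.42234886, -0.43028388, -0.15334178]), 'ft_torque': array([-0.01536215, -0.04660821, -0.01951847]), 'grip_force': 0.0, 'width': 0.08521383072978508} 0.017
```

View pics/scene.png

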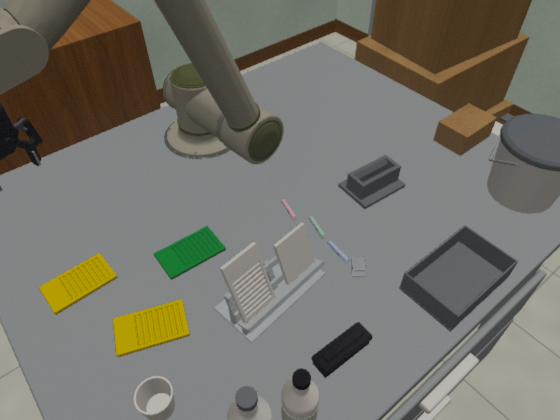

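View pics/top.png

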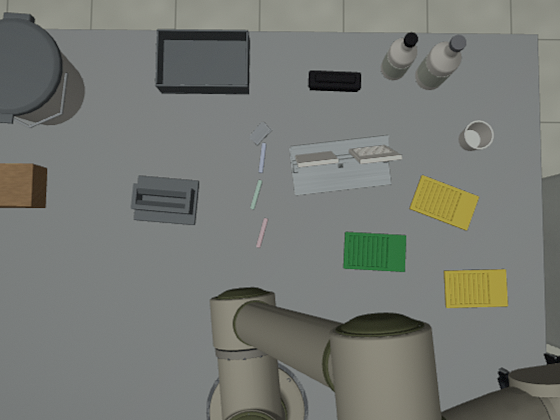

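```bash
python3 - <<'E'
import pickle,cv2,numpy as np
S=pickle.load(open('s0.pkl','rb'));t=S['top']['img'];s=S['scene']['img']
r=lambda a,w,h:cv2.resize(a,(w,h),interpolation=cv2.INTER_CUBIC)
a=r(t[130:200,280:410],780,420)       # x6
cv2.imwrite('pics/c1.png',a)
b=r(s[210:330,210:340],390*2-130,600) # x5
cv2.imwrite('pics/c2.png',b)
h=np.hstack([r(t[170:230,127:205],468,360),r(s[155:205,335:407],320,222).repeat(1,0) if 0 else cv2.copyMakeBorder(r(s[155:205,335:407],324,225),0,135,0,0,0)])
cv2.imwrite('pics/c3.png',h)
E
```

```text
(no output)
```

View pics/c1.png

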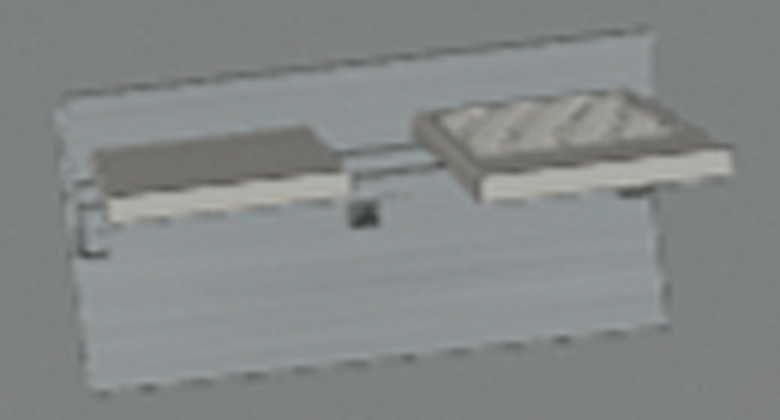

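View pics/c2.png

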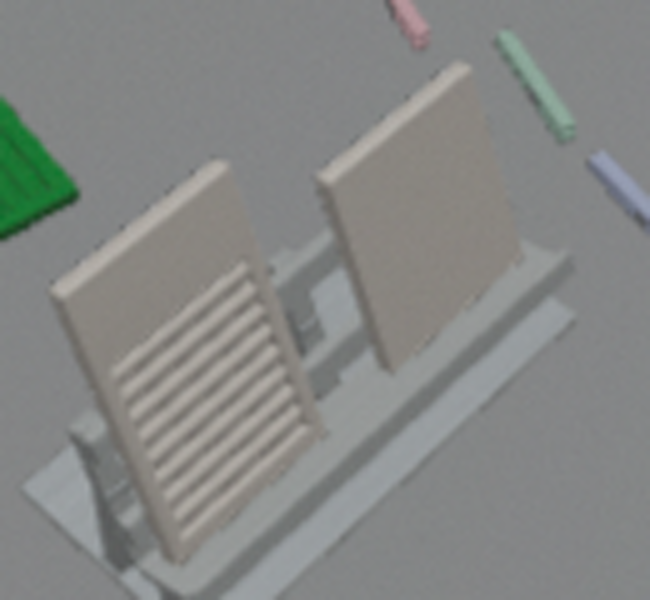

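View pics/c3.png

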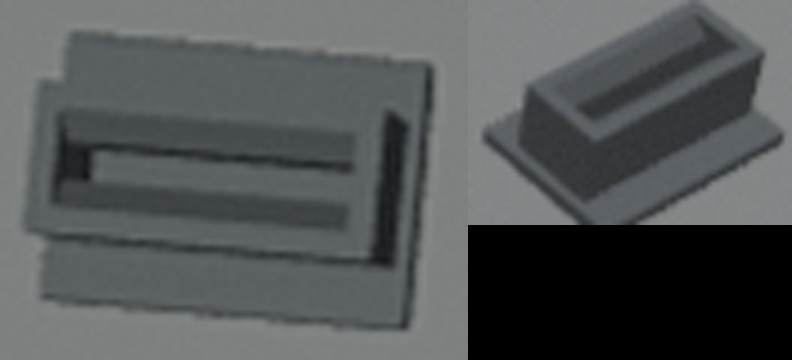

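```bash
cat > h.py <<'E'
import pickle,cv2,numpy as np
def P(s):
    R=cv2.Rodrigues(np.array(s['rvec'],float))[0];t=np.array(s['tvec'],float).reshape(3,1)
    K=np.array([[s['fx'],0,s['cx']],[0,s['fy'],s['cy']],[0,0,1.]]);return K@np.hstack([R,t])
def plane(s,uv,z):
    M=P(s);H=M[:,[0,1,3]].copy();H[:,2]+=M[:,2]*z
    p=np.linalg.inv(H)@np.c_[np.atleast_2d(uv).astype(float),np.ones(len(np.atleast_2d(uv)))].T
    return (p[:2]/p[2]).T
def tri(a,b,ua,ub):
    X=cv2.triangulatePoints(P(a),P(b),np.array(ua,float).reshape(2,1),np.array(ub,float).reshape(2,1));return (X[:3]/X[3]).ravel()
E
python3 - <<'E'
from h import *
S=pickle.load(open('s0.pkl','rb'));t=S['top'];s=S['scene'];np.set_printoptions(precision=4,suppress=True)
c2=lambda u,v:(210+u/5-.4,210+v/5-.4)
c1=lambda u,v:(280+u/6-.42,130+v/6-.42)
c3=lambda u,v:(127+u/6-.42,170+v/6-.42)
q=dict(TL=tri(s,t,c2(232,172),c1(480,178)),TR=tri(s,t,c2(68,298),c1(730,150)),FL=tri(s,t,c2(322,430),c1(417,118)),FR=tri(s,t,c2(180,562),c1(630,92)))
# smooth plate: top-left front, top right front
q['pTL']=tri(s,t,c2(470,70),c1(112,198));q['pTR']=tri(s,t,c2(330,182),c1(345,172))
for k,v in q.items():print(k,v)
print(np.linalg.norm(q['TL']-q['TR']),np.linalg.norm(q['TL']-q['FL']))
d=(q['TL']-q['FL']);print(np.degrees(np.arctan2(np.hypot(d[0],d[1]),d[2])))
for nm,pts,z in(('mouth',[(60,110),(357,133),(349,231),(57,204)],.062),('base',[(70,32),(430,62),(407,328),(42,298)],.01)):
    p=plane(t,[c3(*x) for x in pts],z);print(nm,p.tolist(),p.mean(0),[np.linalg.norm(p[i]-p[i-1]) for i in range(4)])
    e=(p[0]+p[3]-p[1]-p[2]);print('yaw of y axis',np.degrees(np.arctan2(-e[0],e[1])))
e=q['TL']-q['TR'];print('board yaw',np.degrees(np.arctan2(-e[0],e[1])))
# stand base yaw
p=plane(t,[c1(60,98),c1(650,32),c1(662,325),c1(92,390)],.003);print(p);
for e in(p[0]-p[1],p[3]-p[2]):print('stand yaw',np.degrees(np.arctan2(-e[0],e[1])))
E
```

```text
TL [ 0.5781 -0.2198  0.1734]
TR [ 0.5888 -0.3066  0.1767]
FL [ 0.6257 -0.2155  0.0399]
FR [ 0.6375 -0.3004  0.0395]
pTL [ 0.5755 -0.091   0.1394]
pTR [ 0.5856 -0.1761  0.1397]
0.08747076919863611 0.14178308984304022
19.723316519506238
mouth [[0.5248135561731329, 0.28338372594850786], [0.5168510772568523, 0.1677376089515406], [0.47859100514391645, 0.16997720693038787], [0.4881117062548229, 0.28346222089688294]] [0.5021 0.2261] [np.float64(0.03670193385753764), np.float64(0.11591990962284456), np.float64(0.03832556479941175), np.float64(0.11388367813088404)]
yaw of y axis -4.363332012058978
base [[0.5626272525478269, 0.2963632958103267], [0.5516379694696614, 0.1493613711207419], [0.44299670385457174, 0.15641401387989273], [0.45390078913248877, 0.3045119086786763]] [0.5028 0.2267] [np.float64(0.10903138877628352), np.float64(0.14741211010298447), np.float64(0.10886994242827842), np.float64(0.1484987727881266)]
yaw of y axis -4.242983715146584
board yaw 7.056818632511315
[[ 0.6394 -0.0737]
 [ 0.6693 -0.3178]
 [ 0.5473 -0.322 ]
 [ 0.5184 -0.0878]]
stand yaw 6.997692951641214
stand yaw 7.0421577917378215
```

The ribbed white board (scene ~(248,285), top ~(380,150)) has ribs below a plain band, so it's the one meant. The others are the smooth plate (296,253), the yellow boards (78,282) and (151,327), and the green board (190,252). The crops confirm this. The holder is at top ~(165,200), and the measured sizes agree with those given (88 and 142 mm, 20° lean, 38×116 mouth).

```bash
cat >> h.py <<'E'
from scipy.spatial.transform import Rotation as Ro
def frame(yaw,lean):  # tool R for a board with this yaw (of its y axis) and lean (top towards -x), deg
    B=Ro.from_euler('ZY',[yaw,-lean],degrees=True).as_matrix()
    return np.c_[B[:,1],B[:,0],-B[:,2]],B
def go(env,R,p,start=None):
    o=env.get_obs();R0=Ro.from_quat(o['ee_rot']).as_matrix();p0=o['eef_pos']
    w=Ro.from_matrix(R0.T@R).as_rotvec()/(np.pi/2);d=R0.T@(np.array(p)-p0)/.15
    print('w',w.round(3),'d',d.round(3));return w,d
E
python3 - <<'E'
from h import *
from plant import env
R,B=frame(7,20);T=np.array([.589,-.2625,.145])+.09*B[:,2];print(T);go(env,R,T)
E
```

```text
[ 0.55844763 -0.26625136  0.22957234]
w [-0.186  0.152 -0.868] d [ 2.99  -0.824  0.123]
```

Call:
carry_out(motion=[{"wx": -0.18,"wy": 0.15,"wz": -0.86,"dx": 1,"dy": -0.3,"dz": 0,"hand": 1},{"wx": -0.18,"wy": 0.15,"wz": -0.86,"dx": 1,"dy": -0.3,"dz": 0,"hand": 1},{"wx": -0.18,"wy": 0.15,"wz": -0.86,"dx": 1,"dy": -0.3,"dz": 0,"hand": 1},{"wx": -0.18,"wy": 0.15,"wz": -0.86,"dx": 1,"dy": -0.3,"dz": 0,"hand": 1},{"wx": -0.18,"wy": 0.15,"wz": -0.86,"dx": 1,"dy": -0.3,"dz": 0,"hand": 1},{"wx": -0.18,"wy": 0.15,"wz": -0.86,"dx": 1,"dy": -0.3,"dz": 0,"hand": 1},{"wx": -0.18,"wy": 0.15,"wz": -0.86,"dx": 1,"dy": -0.3,"dz": 0,"hand": 1},{"wx": -0.18,"wy": 0.15,"wz": -0.86,"dx": 1,"dy": -0.3,"dz": 0,"hand": 1},{"wx": -0.18,"wy": 0.15,"wz": -0.86,"dx": 1,"dy": -0.3,"dz": 0,"hand": 1},{"wx": -0.18,"wy": 0.15,"wz": -0.86,"dx": 1,"dy": -0.3,"dz": 0,"hand": 1},{"wx": -0.18,"wy": 0.15,"wz": -0.86,"dx": 1,"dy": -0.3,"dz": 0,"hand": 1},{"wx": -0.18,"wy": 0.15,"wz": -0.86,"dx": 1,"dy": -0.3,"dz": 0,"hand": 1}])

```text
t: 1.3
eef_pos: [0.2989, -0.4337, 0.2481]
ee_rot: [0.659, 0.733, 0.127, 0.111]
contact_force: [-0.7, -0.2, -0.3]
width: 0.0851
grip_force: 0.0
```

```bash
cat > g.py <<'E'
import sys
from h import *
from plant import env
# usage: yaw lean x y z
a=[float(v) for v in sys.argv[1:]]
R,B=frame(a[0],a[1]);go(env,R,a[2:5]);o=env.get_obs();print(o['t'],o['eef_pos'].round(4),o['q'].round(2),'F',o['contact_force'].round(1),o['width'].round(4),o['grip_force'])
R0=Ro.from_quat(o['ee_rot']).as_matrix();print('toolx',R0[:,0].round(3),'z',R0[:,2].round(3))
E
python3 g.py 7 20 .5584 -.2663 .2296
```

```text
w [-0.006  0.    -0.01 ] d [0.922 1.692 0.734]Traceback (most recent call last):
  File "g.py", line 6, in <module>
    R,B=frame(a[0],a[1]);go(env,R,a[2:5]);o=env.get_obs();print(o['t'],o['eef_pos'].round(4),o['q'].round(2),'F',o['contact_force'].round(1),o['width'].round(4),o['grip_force'])
                                                                                                                                             ^^^^^^^^^^^^^^^^
AttributeError: 'float' object has no attribute 'round'
```

Call:
carry_out(motion=[{"wx": -0.006,"wz": -0.01,"dx": 0.53,"dy": 0.97,"dz": 0.42,"hand": 1},{"wx": -0.006,"wz": -0.01,"dx": 0.53,"dy": 0.97,"dz": 0.42,"hand": 1},{"wx": -0.006,"wz": -0.01,"dx": 0.53,"dy": 0.97,"dz": 0.42,"hand": 1},{"wx": -0.006,"wz": -0.01,"dx": 0.53,"dy": 0.97,"dz": 0.42,"hand": 1},{"wx": -0.006,"wz": -0.01,"dx": 0.53,"dy": 0.97,"dz": 0.42,"hand": 1}])

```text
invalid input
```

```bash
sed -i "s/o\['width'\].round(4)/round(float(o['width']),4)/" g.py
python3 g.py 7 20 .5584 -.2663 .2296
```

```text
w [-0.006  0.    -0.01 ] d [0.922 1.692 0.734]
1.3 [ 0.2989 -0.4337  0.2481] [-1.35  0.3   1.47  0.35  1.35 -1.53] F [-0.7 -0.2 -0.3] 0.0851 0.0
toolx [-0.108  0.994  0.005] z [ 0.331  0.041 -0.943]
```

Call:
carry_out(motion=[{"wx": -0.006,"wy": 0,"wz": -0.01,"dx": 0.53,"dy": 0.97,"dz": 0.42,"hand": 1},{"wx": -0.006,"wy": 0,"wz": -0.01,"dx": 0.53,"dy": 0.97,"dz": 0.42,"hand": 1},{"wx": -0.006,"wy": 0,"wz": -0.01,"dx": 0.53,"dy": 0.97,"dz": 0.42,"hand": 1},{"wx": -0.006,"wy": 0,"wz": -0.01,"dx": 0.53,"dy": 0.97,"dz": 0.42,"hand": 1},{"wx": -0.006,"wy": 0,"wz": -0.01,"dx": 0.53,"dy": 0.97,"dz": 0.42,"hand": 1}])

```text
t: 1.8
eef_pos: [0.4498, -0.3346, 0.2376]
ee_rot: [0.65, 0.739, 0.131, 0.115]
contact_force: [0.2, -0.6, 0.8]
width: 0.0853
grip_force: 0.0
```

```bash
python3 g.py 7 20 .5584 -.2663 .2296
```

```text
w [ 0.    -0.001  0.004] d [0.359 0.711 0.316]
1.8 [ 0.4498 -0.3346  0.2376] [-0.99  0.32  1.47  0.33  1.21 -1.21] F [ 0.2 -0.6  0.8] 0.0853 0.0
toolx [-0.128  0.992 -0.   ] z [ 0.34   0.043 -0.939]
```

Call:
carry_out(motion=[{"wx": 0,"wy": 0,"wz": 0,"dx": 0.35,"dy": 0.7,"dz": 0.31,"hand": 1},{"wx": 0,"wy": 0,"wz": 0,"dx": 0.35,"dy": 0.7,"dz": 0.31,"hand": 1},{"wx": 0,"wy": 0,"wz": 0,"dx": 0.35,"dy": 0.7,"dz": 0.31,"hand": 1},{"wx": 0,"wy": 0,"wz": 0,"dx": 0.35,"dy": 0.7,"dz": 0.31,"hand": 1},{"wx": 0,"wy": 0,"wz": 0,"dx": 0.35,"dy": 0.7,"dz": 0.31,"hand": 1}])

```text
t: 2.3
eef_pos: [0.5544, -0.2712, 0.2299]
ee_rot: [0.652, 0.738, 0.13, 0.115]
contact_force: [-0.4, -0.1, -0.3]
width: 0.0853
grip_force: 0.0
```

```bash
python3 g.py 7 20 .5584 -.2663 .2296; python3 - <<'E'
from plant import env
import cv2,pickle
s=env.snapshot('wrist');pickle.dump(s,open('w1.pkl','wb'));cv2.imwrite('pics/w1.png',s['img'])
E
```

```text
w [0.    0.    0.002] d [0.029 0.028 0.012]
2.3 [ 0.5544 -0.2712  0.2299] [-0.75  0.41  1.35  0.29  1.17 -0.96] F [-0.4 -0.1 -0.3] 0.0853 0.0
toolx [-0.124  0.992 -0.001] z [ 0.34   0.041 -0.94 ]
```

View pics/w1.png

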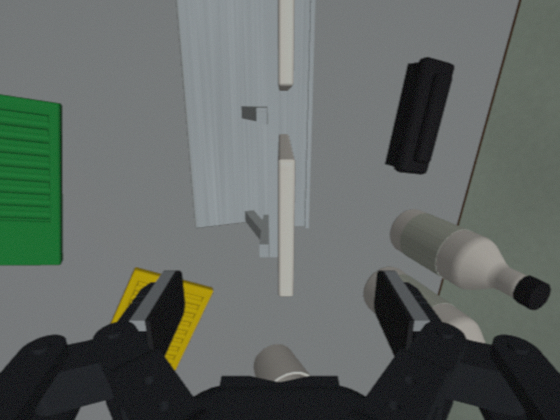

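The wrist view shows the board edge-on at columns 279–294, rows 160–295, between the open fingers, with the bottles to the right. I'll check its top against the wrist view and see how far away the bottle is.

```bash
python3 - <<'E'
from h import *
S=pickle.load(open('s0.pkl','rb'));t=S['top'];s=S['scene'];w=pickle.load(open('w1.pkl','rb'));np.set_printoptions(precision=4,suppress=True)
for z in(.173,.176):
    p=plane(w,[(279,160),(294,160),(280,295),(293,296)],z);print(p,p.mean(0))
for a,b in(((247,398),(457,44)),((301,378),(410,40))):print(tri(s,t,a,b))
E
```

```text
[[ 0.5685 -0.2198]
 [ 0.5776 -0.2192]
 [ 0.5801 -0.3063]
 [ 0.5895 -0.3079]] [ 0.5789 -0.2633]
[[ 0.5674 -0.2194]
 [ 0.5763 -0.2188]
 [ 0.5788 -0.3044]
 [ 0.5879 -0.306 ]] [ 0.5776 -0.2621]
[ 0.8191 -0.419   0.2021]
[ 0.8386 -0.3289  0.1734]
```

```bash
python3 g.py 7 20 .589 -.2625 .145
```

```text
w [0.    0.    0.001] d [0.033 0.031 0.614]
2.35 [ 0.554  -0.2717  0.23  ] [-0.75  0.41  1.36  0.29  1.17 -0.96] F [ 0.3  0.1 -0. ] 0.0853 0.0
toolx [-0.123  0.992 -0.001] z [ 0.34   0.041 -0.94 ]
```

Call:
carry_out(motion=[{"wx": 0,"wy": 0,"wz": 0,"dx": 0.033,"dy": 0.031,"dz": 0.1,"hand": 1},{"wx": 0,"wy": 0,"wz": 0,"dx": 0.033,"dy": 0.031,"dz": 0.25,"hand": 1},{"wx": 0,"wy": 0,"wz": 0,"dx": 0.033,"dy": 0.031,"dz": 0.4,"hand": 1},{"wx": 0,"wy": 0,"wz": 0,"dx": 0.033,"dy": 0.031,"dz": 0.55,"hand": 1},{"wx": 0,"wy": 0,"wz": 0,"dx": 0.033,"dy": 0.031,"dz": 0.61,"hand": 1},{"wx": 0,"wy": 0,"wz": 0,"dx": 0.033,"dy": 0.031,"dz": 0.61,"hand": 1},{"wx": 0,"wy": 0,"wz": 0,"dx": 0.033,"dy": 0.031,"dz": 0.61,"hand": 1}])

```text
t: 3.05
eef_pos: [0.5893, -0.2626, 0.1468]
ee_rot: [0.652, 0.738, 0.13, 0.116]
contact_force: [0.5, -0.4, 0.3]
width: 0.0851
grip_force: 0.0
```

```bash
python3 g.py 7 20 .589 -.2625 .145
```

```text
w [0.001 0.001 0.001] d [ 0.001 -0.006  0.01 ]
3.05 [ 0.5893 -0.2626  0.1468] [-0.7   0.53  1.4   0.3   0.98 -0.96] F [ 0.5 -0.4  0.3] 0.0851 0.0
toolx [-0.123  0.992 -0.002] z [ 0.341  0.04  -0.939]
```

Call:
carry_out(motion=[{"wx": 0,"wy": 0,"wz": 0,"dx": 0,"dy": -0.005,"dz": 0,"hand": 0.5},{"wx": 0,"wy": 0,"wz": 0,"dx": 0,"dy": -0.005,"dz": 0,"hand": 0.3},{"wx": 0,"wy": 0,"wz": 0,"dx": 0,"dy": -0.005,"dz": 0,"hand": 0.2},{"wx": 0,"wy": 0,"wz": 0,"dx": 0,"dy": -0.005,"dz": 0,"hand": 0},{"wx": 0,"wy": 0,"wz": 0,"dx": 0,"dy": -0.005,"dz": 0,"hand": 0},{"wx": 0,"wy": 0,"wz": 0,"dx": 0,"dy": -0.005,"dz": 0,"hand": 0},{"wx": 0,"wy": 0,"wz": 0,"dx": 0,"dy": -0.005,"dz": 0,"hand": 0},{"wx": 0,"wy": 0,"wz": 0,"dx": 0,"dy": -0.005,"dz": 0,"hand": 0},{"wx": 0,"wy": 0,"wz": 0,"dx": 0,"dy": -0.005,"dz": 0,"hand": 0},{"wx": 0,"wy": 0,"wz": 0,"dx": 0,"dy": -0.005,"dz": 0,"hand": 0}])

```text
t: 4.05
eef_pos: [0.5888, -0.262, 0.1456]
ee_rot: [0.652, 0.738, 0.13, 0.116]
contact_force: [-2.0, 0.1, 4.3]
width: 0.009
grip_force: 59.2
```

```bash
python3 g.py 7 20 .589 -.2625 .145
```

```text
w [0.001 0.    0.002] d [-0.004 -0.001  0.004]
4.05 [ 0.5888 -0.262   0.1456] [-0.7   0.53  1.4   0.31  0.98 -0.96] F [-2.   0.1  4.3] 0.009 59.1582977771759
toolx [-0.124  0.992 -0.001] z [ 0.34   0.041 -0.939]
```

Call:
carry_out(motion=[{"wx": 0,"wy": 0,"wz": 0,"dx": 0,"dy": 0,"dz": -0.05,"hand": 0},{"wx": 0,"wy": 0,"wz": 0,"dx": 0,"dy": 0,"dz": -0.15,"hand": 0},{"wx": 0,"wy": 0,"wz": 0,"dx": 0,"dy": 0,"dz": -0.3,"hand": 0},{"wx": 0,"wy": 0,"wz": 0,"dx": 0,"dy": 0,"dz": -0.45,"hand": 0},{"wx": 0,"wy": 0,"wz": 0,"dx": 0,"dy": 0,"dz": -0.6,"hand": 0},{"wx": 0,"wy": 0,"wz": 0,"dx": 0,"dy": 0,"dz": -0.75,"hand": 0},{"wx": 0,"wy": 0,"wz": 0,"dx": 0,"dy": 0,"dz": -0.9,"hand": 0},{"wx": 0,"wy": 0,"wz": 0,"dx": 0,"dy": 0,"dz": -1,"hand": 0},{"wx": 0,"wy": 0,"wz": 0,"dx": 0,"dy": 0,"dz": -1,"hand": 0},{"wx": 0,"wy": 0,"wz": 0,"dx": 0,"dy": 0,"dz": -1,"hand": 0}])

```text
t: 5.05
eef_pos: [0.5374, -0.268, 0.2863]
ee_rot: [0.652, 0.738, 0.13, 0.115]
contact_force: [-0.2, 0.5, -1.4]
width: 0.0093
grip_force: 59.3
```

```bash
python3 - <<'E'
from plant import env
import cv2,pickle
S={n:env.snapshot(n) for n in('scene','top','wrist')};pickle.dump(S,open('s1.pkl','wb'))
cv2.imwrite('pics/s1.png',S['scene']['img'])
E
# target: above holder, lean 20: foot 20 mm above mouth; TCP is 0.120 up from foot
python3 - <<'E'
from h import *
R,B=frame(-4.3,20);np.set_printoptions(precision=4,suppress=True)
for z in(.1,.058): print(np.array([.502,.226,z])+.120*B[:,2])
E
python3 g.py -4.3 20 .4610 .229 .275
```

```text
[0.4611 0.2291 0.2128]
[0.4611 0.2291 0.1708]
w [-0.    -0.044  0.119] d [ 3.35  -0.113  0.033]
5.2 [ 0.5377 -0.2678  0.2853] [-0.77  0.34  1.3   0.28  1.29 -0.94] F [ 0.2  1.  -0.9] 0.0092 59.25695478916168
toolx [-0.124  0.992  0.   ] z [ 0.339  0.043 -0.94 ]
```

View pics/s1.png

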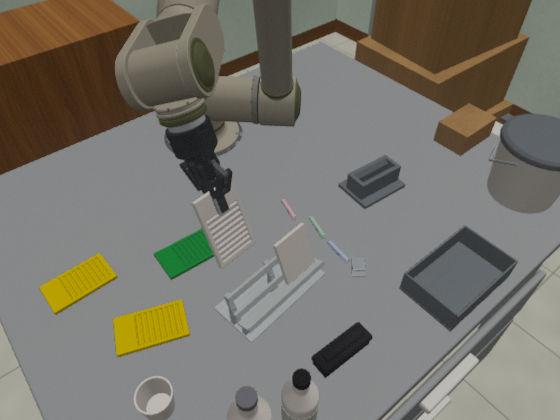

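The board is in the hand at scene ~(228,228), still leaning. The plate is undisturbed at (296,253). Next I'll carry it across.

Call:
carry_out(motion=[{"wx": 0,"wy": -0.02,"wz": 0.06,"dx": 0.15,"dy": 0,"dz": 0,"hand": 0},{"wx": 0,"wy": -0.02,"wz": 0.06,"dx": 0.4,"dy": 0,"dz": 0,"hand": 0},{"wx": 0,"wy": -0.02,"wz": 0.06,"dx": 0.7,"dy": -0.05,"dz": 0,"hand": 0},{"wx": 0,"wy": -0.02,"wz": 0.06,"dx": 1,"dy": -0.05,"dz": 0,"hand": 0}])

```text
t: 5.6
eef_pos: [0.5111, -0.1186, 0.2824]
ee_rot: [0.688, 0.705, 0.125, 0.12]
contact_force: [1.2, 0.6, -1.2]
width: 0.0093
grip_force: 59.2
```

Call:
carry_out(motion=[{"wx": 0,"wy": -0.02,"wz": 0.06,"dx": 0.3,"dy": 0,"dz": 0,"hand": 0},{"wx": 0,"wy": -0.02,"wz": 0.06,"dx": 0.6,"dy": 0,"dz": 0,"hand": 0},{"wx": 0,"wy": -0.02,"wz": 0.06,"dx": 0.9,"dy": 0,"dz": 0,"hand": 0},{"wx": 0,"wy": -0.02,"wz": 0.06,"dx": 1,"dy": 0,"dz": 0,"hand": 0}])

```text
t: 6.0
eef_pos: [0.5075, 0.0335, 0.2833]
ee_rot: [0.721, 0.671, 0.12, 0.125]
contact_force: [0.7, -0.2, -1.1]
width: 0.0088
grip_force: 59.2
```

```bash
python3 g.py -4.3 20 .4610 .229 .235
```

```text
w [-0.001 -0.004  0.002] d [ 1.277 -0.489  0.172]
6.0 [0.5075 0.0335 0.2833] [-0.19  0.15  1.57  0.05  1.08 -0.13] F [ 0.7 -0.2 -1.1] 0.0088 59.24785494804382
toolx [0.07  0.998 0.005] z [ 0.341 -0.019 -0.94 ]
```

Call:
carry_out(motion=[{"wx": 0,"wy": -0.004,"wz": 0.002,"dx": 0.3,"dy": -0.1,"dz": 0,"hand": 0},{"wx": 0,"wy": -0.004,"wz": 0.002,"dx": 0.6,"dy": -0.25,"dz": 0,"hand": 0},{"wx": 0,"wy": -0.004,"wz": 0.002,"dx": 0.85,"dy": -0.4,"dz": 0,"hand": 0},{"wx": 0,"wy": -0.004,"wz": 0.002,"dx": 1,"dy": -0.48,"dz": 0,"hand": 0},{"wx": 0,"wy": -0.004,"wz": 0.002,"dx": 1,"dy": -0.48,"dz": 0,"hand": 0}])

```text
t: 6.5
eef_pos: [0.4502, 0.1871, 0.2586]
ee_rot: [0.722, 0.67, 0.117, 0.127]
contact_force: [0.3, -0.3, -1.4]
width: 0.0096
grip_force: 59.2
```

```bash
python3 g.py -4.3 20 .4610 .229 .235
```

```text
w [-0.002  0.     0.   ] d [ 0.284 -0.006  0.165]
6.5 [0.4502 0.1871 0.2586] [ 0.2   0.15  1.64 -0.11  1.02  0.31] F [ 0.3 -0.3 -1.4] 0.0096 59.24972176551819
toolx [ 0.075  0.997 -0.001] z [ 0.339 -0.026 -0.941]
```

Call:
carry_out(motion=[{"wx": -0.002,"wy": 0,"wz": 0,"dx": 0.15,"dy": 0,"dz": 0.05,"hand": 0},{"wx": -0.002,"wy": 0,"wz": 0,"dx": 0.28,"dy": 0,"dz": 0.12,"hand": 0},{"wx": -0.002,"wy": 0,"wz": 0,"dx": 0.28,"dy": 0,"dz": 0.16,"hand": 0},{"wx": -0.002,"wy": 0,"wz": 0,"dx": 0.28,"dy": 0,"dz": 0.16,"hand": 0}])

```text
t: 6.9
eef_pos: [0.4635, 0.2252, 0.236]
ee_rot: [0.723, 0.668, 0.118, 0.128]
contact_force: [-0.3, 0.4, -1.8]
width: 0.009
grip_force: 59.2
```

```bash
python3 g.py -4.3 20 .4610 .229 .192; python3 - <<'E'
from plant import env
import cv2,pickle,numpy as np
S={n:env.snapshot(n) for n in('scene','top','wrist')};pickle.dump(S,open('s2.pkl','wb'))
r=lambda a:cv2.resize(a,None,fx=4,fy=4,interpolation=cv2.INTER_CUBIC)
cv2.imwrite('pics/s2.png',np.hstack([r(S['scene']['img'][80:220,320:420]),r(S['top']['img'][120:260,110:210])]))
E
```

```text
w [ 0.001  0.002 -0.002] d [ 0.024 -0.118  0.269]
6.9 [0.4635 0.2252 0.236 ] [ 0.28  0.22  1.61 -0.15  0.98  0.42] F [-0.3  0.4 -1.8] 0.009 59.21371936798096
toolx [ 0.079  0.997 -0.002] z [ 0.342 -0.029 -0.939]
```

View pics/s2.png

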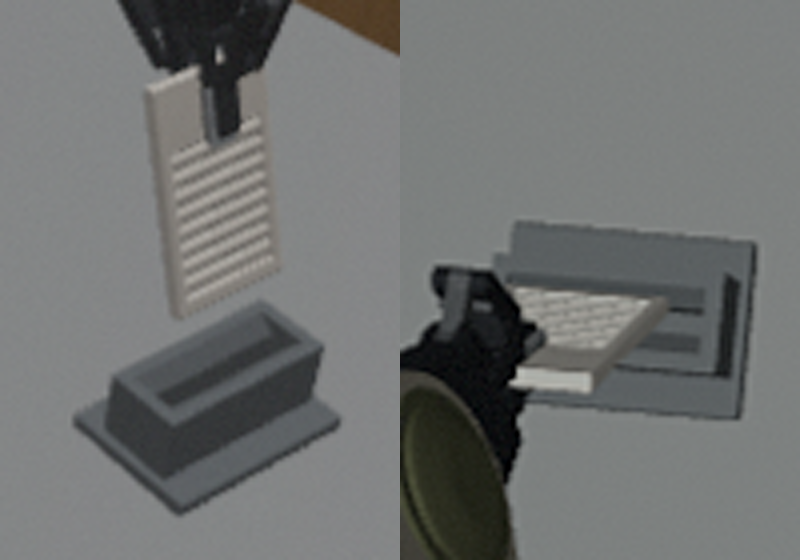

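The board hangs, leaning, over the slot: its foot corner is at scene (365,159), top (177,194). I'll check the foot numerically.

```bash
python3 - <<'E'
from h import *
from plant import env
S=pickle.load(open('s2.pkl','rb'));np.set_printoptions(precision=4,suppress=True)
o=env.get_obs();R=Ro.from_quat(o['ee_rot']).as_matrix();f=o['eef_pos']+.120*R[:,2]
print('corner measured',tri(S['scene'],S['top'],(320+180/4-.4,80+318/4-.4),(110+268/4-.4,120+298/4-.4)),'expected',f-.045*R[:,0]+.005*R[:,1],'foot',f)
# holder mouth from scene camera, z=.062 : inner corners
c=lambda u,v:(320+u/4-.4,80+v/4-.4)
p=plane(S['scene'],[c(131,377),c(262,315),c(306,347),c(172,410)],.062);print(p,p.mean(0))
q=plane(S['scene'],[c(115,376),c(263,300),c(323,347),c(172,425)],.062);print(q,q.mean(0))
E
```

```text
corner measured [0.5047 0.1747 0.1305] expected [0.5062 0.1764 0.1267] foot [0.5051 0.2216 0.1249]
[[0.4756 0.1726]
 [0.4883 0.2865]
 [0.5294 0.2843]
 [0.515  0.1702]] [0.5021 0.2284]
[[0.4682 0.1651]
 [0.478  0.2991]
 [0.5367 0.293 ]
 [0.5248 0.16  ]] [0.5019 0.2293]
```

```bash
python3 g.py -4.3 20 .4611 .2305 .1695
```

```text
w [ 0.002  0.001 -0.003] d [ 0.036 -0.176  0.419]
7.05 [0.4638 0.225  0.2375] [ 0.28  0.22  1.61 -0.15  0.98  0.42] F [ 0.   0.2 -1.2] 0.0093 59.21293616294861
toolx [ 0.08   0.997 -0.001] z [ 0.344 -0.028 -0.938]
```

Call:
carry_out(motion=[{"wx": 0.002,"wy": 0,"wz": -0.003,"dx": 0.036,"dy": -0.04,"dz": 0.08,"hand": 0},{"wx": 0.002,"wy": 0,"wz": -0.003,"dx": 0.036,"dy": -0.09,"dz": 0.2,"hand": 0},{"wx": 0.002,"wy": 0,"wz": -0.003,"dx": 0.036,"dy": -0.13,"dz": 0.3,"hand": 0},{"wx": 0.002,"wy": 0,"wz": -0.003,"dx": 0.036,"dy": -0.16,"dz": 0.37,"hand": 0},{"wx": 0.002,"wy": 0,"wz": -0.003,"dx": 0.036,"dy": -0.176,"dz": 0.41,"hand": 0},{"wx": 0.002,"wy": 0,"wz": -0.003,"dx": 0.036,"dy": -0.176,"dz": 0.41,"hand": 0},{"wx": 0.002,"wy": 0,"wz": -0.003,"dx": 0.036,"dy": -0.176,"dz": 0.41,"hand": 0}])

```text
t: 7.75
eef_pos: [0.4609, 0.2312, 0.1711]
ee_rot: [0.722, 0.67, 0.118, 0.128]
contact_force: [-0.1, -0.2, -1.0]
width: 0.0096
grip_force: 59.2
```

```bash
python3 g.py -4.3 20 .4611 .2305 .1695; python3 g.py -4.3 0 .502 .2275 .177;python3 - <<'E'
from plant import env
import cv2,pickle,numpy as np
S={n:env.snapshot(n) for n in('scene','top','wrist')};pickle.dump(S,open('s3.pkl','wb'))
r=lambda a:cv2.resize(a,None,fx=4,fy=4,interpolation=cv2.INTER_CUBIC)
cv2.imwrite('pics/s3.png',np.hstack([r(S['scene']['img'][80:220,320:420]),r(S['top']['img'][120:260,110:210])]))
E
```

```text
w [0.001 0.001 0.   ] d [-0.005 -0.002  0.011]
7.75 [0.4609 0.2312 0.1711] [ 0.29  0.3   1.72 -0.18  0.8   0.47] F [-0.1 -0.2 -1. ] 0.0096 59.21083688735962
toolx [ 0.075  0.997 -0.002] z [ 0.342 -0.027 -0.939]
w [0.223 0.001 0.   ] d [-0.004  0.272  0.058]
7.75 [0.4609 0.2312 0.1711] [ 0.29  0.3   1.72 -0.18  0.8   0.47] F [-0.1 -0.2 -1. ] 0.0096 59.21083688735962
toolx [ 0.075  0.997 -0.002] z [ 0.342 -0.027 -0.939]
```

View pics/s3.png

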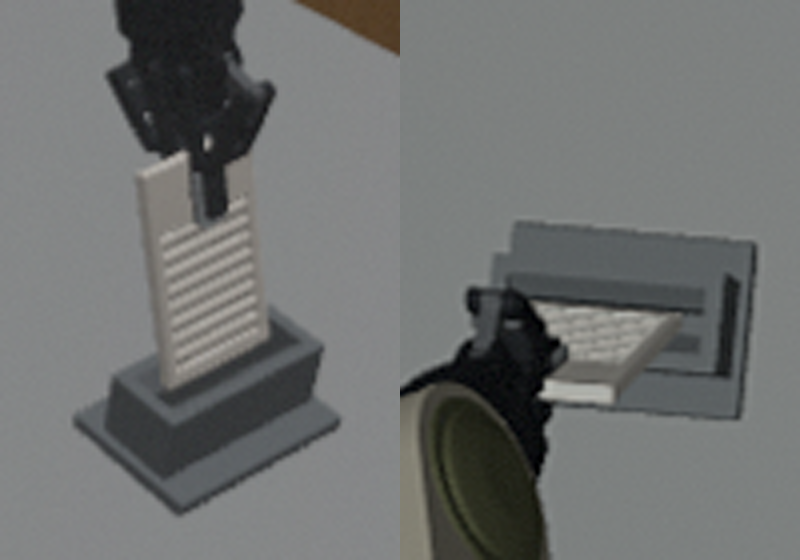

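The foot is now in the slot mouth with the board still leaning: lower edge at scene crop (165,388)–(268,335), inside the rim. I'll lower it 4 mm more, then straighten it about the foot.

Call:
carry_out(motion=[{"wx": 0,"wy": 0,"wz": 0,"dx": -0.003,"dy": -0.009,"dz": 0.03,"hand": 0},{"wx": 0,"wy": 0,"wz": 0,"dx": -0.003,"dy": -0.009,"dz": 0.03,"hand": 0},{"wx": 0,"wy": 0,"wz": 0,"dx": -0.003,"dy": -0.009,"dz": 0.03,"hand": 0},{"wx": 0.045,"wy": 0,"wz": 0,"dx": -0.003,"dy": 0.047,"dz": 0.032,"hand": 0},{"wx": 0.089,"wy": 0,"wz": 0,"dx": -0.003,"dy": 0.102,"dz": 0.038,"hand": 0},{"wx": 0.134,"wy": 0,"wz": 0,"dx": -0.003,"dy": 0.157,"dz": 0.047,"hand": 0},{"wx": 0.178,"wy": 0,"wz": 0,"dx": -0.003,"dy": 0.212,"dz": 0.061,"hand": 0},{"wx": 0.223,"wy": 0,"wz": 0,"dx": -0.003,"dy": 0.265,"dz": 0.078,"hand": 0},{"wx": 0.223,"wy": 0,"wz": 0,"dx": -0.003,"dy": 0.265,"dz": 0.078,"hand": 0},{"wx": 0.223,"wy": 0,"wz": 0,"dx": -0.003,"dy": 0.265,"dz": 0.078,"hand": 0}])

```text
t: 8.9
eef_pos: [0.5015, 0.2278, 0.1727]
ee_rot: [0.733, 0.68, -0.001, 0.001]
contact_force: [-0.0, 0.3, -2.0]
width: 0.0093
grip_force: 59.3
```

```bash
python3 g.py -4.3 0 .502 .2275 .132
```

```text
w [-0.     0.001 -0.   ] d [-0.001  0.003  0.271]
8.9 [0.5015 0.2278 0.1727] [ 0.21  0.45  1.42 -0.    1.28  0.29] F [-0.   0.3 -2. ] 0.0093 59.25824224948883
toolx [ 0.075  0.997 -0.002] z [-0.    -0.002 -1.   ]
```

Call:
carry_out(motion=[{"wx": 0,"wy": 0,"wz": 0,"dx": 0,"dy": 0.002,"dz": 0.02,"hand": 0},{"wx": 0,"wy": 0,"wz": 0,"dx": 0,"dy": 0.002,"dz": 0.04,"hand": 0},{"wx": 0,"wy": 0,"wz": 0,"dx": 0,"dy": 0.002,"dz": 0.06,"hand": 0},{"wx": 0,"wy": 0,"wz": 0,"dx": 0,"dy": 0.002,"dz": 0.08,"hand": 0},{"wx": 0,"wy": 0,"wz": 0,"dx": 0,"dy": 0.002,"dz": 0.08,"hand": 0},{"wx": 0,"wy": 0,"wz": 0,"dx": 0,"dy": 0.002,"dz": 0.08,"hand": 0}])

```text
t: 9.5
eef_pos: [0.502, 0.2278, 0.161]
ee_rot: [0.733, 0.68, -0.001, 0.0]
contact_force: [0.2, 0.0, -1.3]
width: 0.0098
grip_force: 59.3
```

```bash
python3 g.py -4.3 0 .502 .2275 .132
```

```text
w [-0.001  0.001  0.   ] d [-0.002  0.     0.193]
9.5 [0.502  0.2278 0.161 ] [ 0.21  0.46  1.43 -0.    1.25  0.29] F [ 0.2  0.  -1.3] 0.0098 59.25839066505432
toolx [ 0.075  0.997 -0.002] z [-0.001 -0.002 -1.   ]
```

Call:
carry_out(motion=[{"wx": 0,"wy": 0,"wz": 0,"dx": 0,"dy": 0,"dz": 0.03,"hand": 0},{"wx": 0,"wy": 0,"wz": 0,"dx": 0,"dy": 0,"dz": 0.06,"hand": 0},{"wx": 0,"wy": 0,"wz": 0,"dx": 0,"dy": 0,"dz": 0.09,"hand": 0},{"wx": 0,"wy": 0,"wz": 0,"dx": 0,"dy": 0,"dz": 0.12,"hand": 0},{"wx": 0,"wy": 0,"wz": 0,"dx": 0,"dy": 0,"dz": 0.15,"hand": 0},{"wx": 0,"wy": 0,"wz": 0,"dx": 0,"dy": 0,"dz": 0.165,"hand": 0},{"wx": 0,"wy": 0,"wz": 0,"dx": 0,"dy": 0,"dz": 0.165,"hand": 0}])

```text
t: 10.2
eef_pos: [0.5019, 0.2277, 0.1359]
ee_rot: [0.733, 0.68, -0.001, 0.0]
contact_force: [0.1, 0.2, -1.5]
width: 0.0091
grip_force: 59.3
```

Call:
carry_out(motion=[{"wx": 0,"wy": 0,"wz": 0,"dx": 0,"dy": 0,"dz": 0.008,"hand": 0},{"wx": 0,"wy": 0,"wz": 0,"dx": 0,"dy": 0,"dz": 0.015,"hand": 0},{"wx": 0,"wy": 0,"wz": 0,"dx": 0,"dy": 0,"dz": 0.02,"hand": 0},{"wx": 0,"wy": 0,"wz": 0,"dx": 0,"dy": 0,"dz": 0.02,"hand": 0}])

```text
t: 10.6
eef_pos: [0.5019, 0.2277, 0.1332]
ee_rot: [0.733, 0.68, -0.001, 0.0]
contact_force: [-0.6, 0.8, -1.8]
width: 0.0094
grip_force: 59.3
```

Still no contact, so I'll creep down in 1 mm steps.

Call:
carry_out(motion=[{"wx": 0,"wy": 0,"wz": 0,"dx": 0,"dy": 0,"dz": 0.006,"hand": 0},{"wx": 0,"wy": 0,"wz": 0,"dx": 0,"dy": 0,"dz": 0.012,"hand": 0},{"wx": 0,"wy": 0,"wz": 0,"dx": 0,"dy": 0,"dz": 0.012,"hand": 0}])

```text
t: 10.9
eef_pos: [0.5019, 0.2277, 0.1314]
ee_rot: [0.733, 0.68, -0.001, 0.0]
contact_force: [0.0, -0.5, -2.4]
width: 0.0093
grip_force: 59.3
```

Call:
carry_out(motion=[{"wx": 0,"wy": 0,"wz": 0,"dx": 0,"dy": 0,"dz": 0.005,"hand": 0},{"wx": 0,"wy": 0,"wz": 0,"dx": 0,"dy": 0,"dz": 0.008,"hand": 0},{"wx": 0,"wy": 0,"wz": 0,"dx": 0,"dy": 0,"dz": 0.008,"hand": 0}])

```text
t: 11.2
eef_pos: [0.5021, 0.2277, 0.1307]
ee_rot: [0.733, 0.68, -0.001, 0.001]
contact_force: [-0.6, -0.7, 3.3]
width: 0.0092
grip_force: 60.0
```

Touched bottom (+5 N at z 0.131). Now I'll open and withdraw.

Call:
carry_out(motion=[{"wx": 0,"wy": 0,"wz": 0,"dx": 0,"dy": 0,"dz": 0,"hand": 0.15},{"wx": 0,"wy": 0,"wz": 0,"dx": 0,"dy": 0,"dz": 0,"hand": 0.25},{"wx": 0,"wy": 0,"wz": 0,"dx": 0,"dy": 0,"dz": 0,"hand": 0.4},{"wx": 0,"wy": 0,"wz": 0,"dx": 0,"dy": 0,"dz": 0,"hand": 0.7},{"wx": 0,"wy": 0,"wz": 0,"dx": 0,"dy": 0,"dz": 0,"hand": 0.7},{"wx": 0,"wy": 0,"wz": 0,"dx": 0,"dy": 0,"dz": 0,"hand": 0.7},{"wx": 0,"wy": 0,"wz": 0,"dx": 0,"dy": 0,"dz": 0,"hand": 0.7},{"wx": 0,"wy": 0,"wz": 0,"dx": 0,"dy": 0,"dz": 0,"hand": 0.7}])

```text
t: 12.0
eef_pos: [0.502, 0.2277, 0.1303]
ee_rot: [0.733, 0.68, -0.001, 0.0]
contact_force: [0.0, 0.2, 0.0]
width: 0.0598
grip_force: 0.0
```

Call:
carry_out(motion=[{"wx": 0,"wy": 0,"wz": 0,"dx": 0,"dy": 0,"dz": -0.1,"hand": 0.7},{"wx": 0,"wy": 0,"wz": 0,"dx": 0,"dy": 0,"dz": -0.25,"hand": 0.7},{"wx": 0,"wy": 0,"wz": 0,"dx": 0,"dy": 0,"dz": -0.4,"hand": 0.7},{"wx": 0,"wy": 0,"wz": 0,"dx": 0,"dy": 0,"dz": -0.6,"hand": 0.7},{"wx": 0,"wy": 0,"wz": 0,"dx": 0,"dy": 0,"dz": -0.8,"hand": 0.7},{"wx": 0,"wy": 0,"wz": 0,"dx": 0,"dy": 0,"dz": -0.9,"hand": 0.7},{"wx": 0,"wy": 0,"wz": 0,"dx": 0,"dy": 0,"dz": -0.9,"hand": 0.7},{"wx": 0,"wy": 0,"wz": 0,"dx": 0,"dy": 0,"dz": -0.9,"hand": 0.7}])

```text
t: 12.8
eef_pos: [0.5018, 0.2279, 0.2645]
ee_rot: [0.733, 0.68, -0.001, 0.0]
contact_force: [0.2, -0.3, -0.1]
width: 0.06
grip_force: 0.0
```

```bash
python3 - <<'E'
from plant import env
import cv2
s=env.snapshot('scene')['img'];cv2.imwrite('pics/s4.png',cv2.resize(s[80:330,200:440],None,fx=2.4,fy=2.4,interpolation=cv2.INTER_CUBIC))
o=env.get_obs();print(o['t'],o['contact_force'],o['eef_pos'])
E
```

```text
12.85 [0.10723636 0.35259744 0.23557036] [0.50171136 0.22790363 0.26402741]
```

View pics/s4.png

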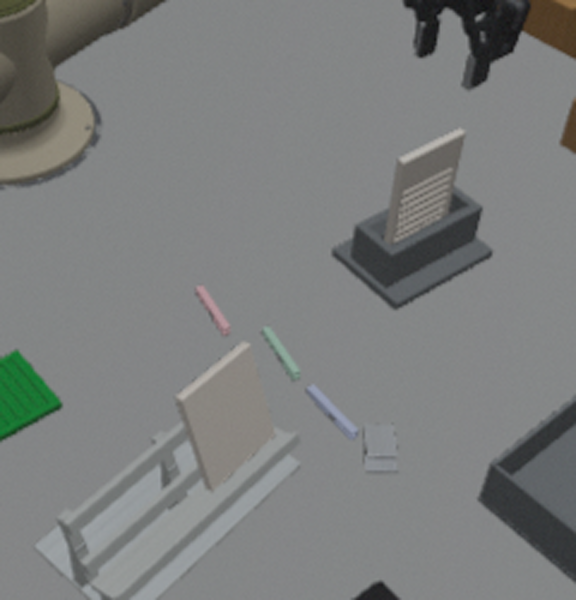

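The washboard stands upright in the slot at (425,190), the plate is still in the stand at (225,415), and the gripper is clear.

```bash
python3 -c "
from plant import env
print(env.close_job())"
```

```text
the job is handed in; nothing more can be done
None
```

The washboard stands upright on the bottom of the holder's slot, released, with the plate left in its stand and the gripper clear; I handed the job in at about 13 s, and no verdict came back.

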